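# Relamp the prompt desk with the frosted spares

### The arm

A 7-joint arm with a two-finger parallel gripper is mounted at the origin on the work surface. World frame = base frame: x ahead of the robot, y to its left, z up, the work surface at z = 0. Lengths are in m, angles in rad, forces in N, time in s.
With the tool pointing down it reaches from about 0.4 to 0.85 m from the base axis. Payload 10.4 kg.
Tool frame: the origin (TCP) lies on the centre line of the jaws, within the pads' length; the fingertips stand 11 mm ahead of it and the grasp point (between the pads) lies 8 mm behind it (tip_reach is the distance from the TCP to the fingertips, in m); z points along the fingers, y is the line along which they close (so a half turn about z gives the same grasp; the last joint's range is limited). The gripper opens to 85 mm and grips with 20 to 120 N. Pads are 22 mm wide; open, the fingers measure 114 mm over their backs; the gripper's body (76 mm by 85 mm) begins 54 mm behind the grasp point. The pads swing forward as they close: fully open they stand 13 mm farther back than shut.
Start: joints at [1.28, 0.332, -0.065, 1.46, 0.022, 1.35, -0.088], TCP at [0.165, -0.603, 0.242] pointing down, gripper open.
Joint ranges: [-2.6, 2.6], [-0.5, 2.12], [-1.47, 1.34], [0.16, 2.42], [-1.27, 4.41], [0.06, 2.06], [-2.6, 2.6]. Speed limits (rad/s): [2.22, 2.22, 2.79, 2.79, 3.14, 3.14, 3.14].

### API

Orientations are given as a unit quaternion [x, y, z, w].
In Python, from workcell import get_obs, camera, hand_in, tip_reach gives the robot as it stands. The module is installed in compiled form; this text tells all that it offers.
- The arm moves only by the tool move_arm, never from a script. Its argument "plan" is a list of rows, each an object with "delta_pos": the shift along the tool's x, y, z in parts of the range, where 1.0 means 1000 mm, a list of three; "turn": the turn, a rotation vector about the tool's x, y, z in normalised numbers (1 is pi rad), a list of three; "fingers": the closure, from 0 (fully open) to 1 (shut). A call has 1 to 12 rows; each row is the pose to reach, as a shift and turn from the pose commanded when the call began, along the tool's axes at that moment; what a row does not reach only later rows make up. A row lasts 1/8 s, in which the tool goes at most 62.5 mm and 10.7 degrees, less where a joint would pass 70% of its speed; a pose out of reach is approached as far as the arm can. A shift or turn number past 1, either way, is cut back to 1. A call with a gripper value outside its range is refused whole. The fingers move at their own pace and stop on an object; "force" is the grip in N (left out, the last holds). Time passes only in rows, so rows that repeat a pose let the fingers close. It gives the time, the measured TCP pose, the force, the opening and the grip force at its end, in the units of the state.
- get_obs(): the state, without advancing time (a new reading comes with each control period).
- camera(name): name is "scene" or "top"; returns a dict with "color" (480x640x3 uint8, red, green, blue), "range_z" (480x640 float32, m along the optical axis (not along the pixel's ray), 0 where there is no reading), "fx", "fy", "cx", "cy" (pixels), "R" (3x3) and "t" (3): a world point X has camera coordinates R X + t. Camera axes: x right, y down, z forward; pixel columns grow to the right and rows downward; lengths in m; the calibration is good to about 2 mm. A picture is of the moment at which its call begins.
- hand_in(): hands the job in; it is judged then, once.
The state is a dict: "clock": time; "joint_pos": joint angles; "joint_velocities": joint speeds; "tau": joint torques, N m; "position": TCP position; "ee_rot": TCP orientation; "ft_force": force on the tool from outside, world axes, zero at the start; "torque": the same for the moment, N m; "grip_width": opening from 0.0 (shut) to 1.0 (fully open); "grasp_force": force on a finger pad.
Only numpy, scipy, OpenCV 4.12 (cv2) and the standard library are available. Lean on these libraries where they do the work, as an engineer would, in place of code of your own. Each camera call takes 0.05 s, during which the arm holds its last target. There are 200 camera calls.

### The job

Take the three white frosted bulbs out of the open mahogany compartment and stand each one upright, cap down, fully in the porcelain lamp holder whose base plate has the same colour as the band on the bulb, in any order. Set them down without dropping them, and leave the amber bulbs, the red cue lamp and the stopwatch where they are.

Things in the scene. Friction and masses are not known exactly. Their poses are not given: they have to be found in the camera images.
- frosted_red: White frosted bulb, red band round its crown. 79 mm tall, 45 mm across its straight belt 47-57 mm above its foot; steel cap below, 27 mm across, 26 mm high, flat foot. About 60 g. Origin: centre of the foot, z up its axis. Starts upright in the compartment, bulbs about 90 mm apart. Compartment: open mahogany box 220 x 320 mm, walls 34 mm high, floor 10 mm over the desk, lid leaning out at left.
- frosted_green: White frosted bulb, green band round its crown. 79 mm tall, 45 mm across its straight belt 47-57 mm above its foot; steel cap below, 27 mm across, 26 mm high, flat foot. About 60 g. Origin: centre of the foot, z up its axis. Starts upright in the compartment, bulbs about 90 mm apart. Compartment: open mahogany box 220 x 320 mm, walls 34 mm high, floor 10 mm over the desk, lid leaning out at left.
- frosted_blue: White frosted bulb, blue band round its crown. 79 mm tall, 45 mm across its straight belt 47-57 mm above its foot; steel cap below, 27 mm across, 26 mm high, flat foot. About 60 g. Origin: centre of the foot, z up its axis. Starts upright in the compartment, bulbs about 90 mm apart. Compartment: open mahogany box 220 x 320 mm, walls 34 mm high, floor 10 mm over the desk, lid leaning out at left.
- amber_green: Amber (orange-brown) bulb, green band round its crown; not wanted, leave it. 79 mm tall, 45 mm across its straight belt 47-57 mm above its foot; steel cap below, 27 mm across, 26 mm high, flat foot. About 60 g. Origin: centre of the foot, z up its axis. Starts upright in the compartment, bulbs about 90 mm apart.
- amber_blue: Amber (orange-brown) bulb, blue band round its crown; not wanted, leave it. 79 mm tall, 45 mm across its straight belt 47-57 mm above its foot; steel cap below, 27 mm across, 26 mm high, flat foot. About 60 g. Origin: centre of the foot, z up its axis. Starts upright in the compartment, bulbs about 90 mm apart.
- holder_red: White porcelain lamp holder fixed to the desk on a round red base plate (90 mm across, 8 mm thick). Cup 68 mm across at its foot, 62 at its rim, 28 mm above the desk; open round recess about 46 mm across, flat floor 12 mm above the desk. A bulb's cap stands in it with 9 mm to spare all round. Origin: centre of the underside, on the desk, z up.
- holder_green: White porcelain lamp holder fixed to the desk on a round green base plate (90 mm across, 8 mm thick). Cup 68 mm across at its foot, 62 at its rim, 28 mm above the desk; open round recess about 46 mm across, flat floor 12 mm above the desk. A bulb's cap stands in it with 9 mm to spare all round. Origin: centre of the underside, on the desk, z up.
- holder_blue: White porcelain lamp holder fixed to the desk on a round blue base plate (90 mm across, 8 mm thick). Cup 68 mm across at its foot, 62 at its rim, 28 mm above the desk; open round recess about 46 mm across, flat floor 12 mm above the desk. A bulb's cap stands in it with 9 mm to spare all round. Origin: centre of the underside, on the desk, z up.
- cue_lamp: Red glass cue lamp on a round black base, loose on the desk: 64 mm across, 64 mm tall. Leave it. Origin: centre of its underside.
- stopwatch: Silver stopwatch, white dial up, loose on the desk: 54 mm across, 15 mm thick, crown out 9 mm along its own +x. Leave it. Origin: centre of its underside.
There are look-alikes about, which are no part of the job. Leave any black or brown look-alike of the holder_red alone.

How it is judged:
At the end, for the whole second after the job is handed in: Each frosted bulb stands in the holder with the base of its band's colour: within 12 mm of the holder's axis, its foot on the recess floor (8 to 16 mm above the desk), within 0.15 rad of upright, released and at rest (below 0.02 m/s) (horizontal distance between frosted_red and holder_red below 0.012 m and z of frosted_red in the frame of holder_red between 0.008 and 0.016 m and angle between each of frosted_red, frosted_green, frosted_blue's own z axis and vertical below 0.15 rad and linear speed of each of frosted_red, frosted_green, frosted_blue below 0.02 m/s and contact force between the fingers and frosted_red below 0.05 N and horizontal distance between frosted_green and holder_green below 0.012 m and z of frosted_green in the frame of holder_green between 0.008 and 0.016 m and contact force between the fingers and frosted_green below 0.05 N and horizontal distance between frosted_blue and holder_blue below 0.012 m and z of frosted_blue in the frame of holder_blue between 0.008 and 0.016 m and contact force between the fingers and frosted_blue below 0.05 N); the robot touches nothing.
It fails at once if a frosted bulb is dropped (moves faster than 0.7 m/s with no finger touching it, a fall of about 25 mm) ((linear speed of frosted_red above 0.7 m/s and contact force between the fingers and frosted_red below 0.01 N) or (linear speed of frosted_green above 0.7 m/s and contact force between the fingers and frosted_green below 0.01 N) or (linear speed of frosted_blue above 0.7 m/s and contact force between the fingers and frosted_blue below 0.01 N)).
It fails at once if the amber bulb with the green band is moved by more than 20 mm or tipped over (distance of amber_green from where it was at the start of the episode above 0.02 m or angle between amber_green's own z axis and vertical above 0.5 rad).
It fails at once if the amber bulb with the blue band is moved by more than 20 mm or tipped over (distance of amber_blue from where it was at the start of the episode above 0.02 m or angle between amber_blue's own z axis and vertical above 0.5 rad).
It fails at once if the cue lamp is moved by more than 20 mm or tipped over (distance of cue_lamp from where it was at the start of the episode above 0.02 m or angle between cue_lamp's own z axis and vertical above 0.5 rad).
It fails at once if the stopwatch is moved by more than 20 mm or tipped over (distance of stopwatch from where it was at the start of the episode above 0.02 m or angle between stopwatch's own z axis and vertical above 0.5 rad).
It also fails if it takes over 90 s, if anything falls off the work surface, if the arm or the gripper's body presses on something with over 40 N, if the wrist force passes 120 N, or if a joint passes its speed limit or range.

## Working session

There is one attempt and no reset: what is moved stays moved. The work goes in short steps, Python scripts to look and compute and a tool call to move; the robot and the scene stay as the last step left them, time stands still between calls to the robot, and variables do not carry over. Pictures are saved under pics/ and viewed, at most 14 in all, crops included, and the job is handed in when it is done.

Besides the shell and the picture viewer there is one more tool, called after "Emit:" as name(argument=value, ...) on one line, values as JSON. move_arm: Moves the arm, as the interface text tells. Its arguments: {"type":"object","properties":{"plan":{"type":"array","items":{"type":"object","properties":{"delta_pos":{"type":"array","items":{"type":"number"}},"turn":{"type":"array","items":{"type":"number"}},"fingers":{"type":"number"}}}},"force":{"type":"number"}},"required":["plan"]}

```bash
mkdir -p pics; python3 - <<'E'
from workcell import get_obs,camera,tip_reach
import cv2,numpy as np
print(get_obs(),tip_reach if not callable(tip_reach) else tip_reach())
for n in("scene","top"):
    c=camera(n);cv2.imwrite(f"pics/{n}0.png",c["color"][:,:,::-1]);np.savez(f"{n}0.npz",**c)
    print(n,c["fx"],c["fy"],c["cx"],c["cy"],c["R"],c["t"],-c["R"].T@c["t"])
E
```

```text
{'clock': 0.0, 'joint_pos': array([ 1.28040219,  0.33287269, -0.06467316,  1.46094978,  0.02158954,
        1.34991269, -0.0884867 ]), 'joint_velocities': array([ 0.00031943, -0.00039649,  0.00051782,  0.00161871,  0.00028991,
        0.00227648, -0.00082908]), 'tau': array([-6.85559939e-06, -6.25445580e+01,  4.96834936e-02, -3.91586959e+01,
        1.63128320e-02,  1.01835129e-02, -1.44439298e-06]), 'position': array([ 0.16526333, -0.60237295,  0.2415113 ]), 'ee_rot': array([ 9.91048459e-01,  1.33500667e-01, -1.29585563e-04, -7.12113778e-04]), 'ft_force': array([ 0.0432453 , -0.92880436,  0.08877774]), 'torque': array([-0.04104265,  0.00599139,  0.0316254 ]), 'grasp_force': 0.0, 'grip_width': 1.0021505691429922} 0.011
scene 515.5138339606364 515.5138339606364 318.7805931823566 245.8843080653021 [[-0.79073907  0.61209761  0.0082606 ]
 [ 0.40055455  0.52756713 -0.74915217]
 [-0.46291227 -0.58907508 -0.66234642]] [ 0.49173367 -0.10664798  1.34321696] [1.05334297 0.5465306  0.80571737]
top 572.2408886217938 572.2408886217938 320.43239155045245 244.60581632490644 [[-0.01810122 -0.99973804  0.01400682]
 [-0.98421837  0.0153503  -0.17629117]
 [ 0.17602998 -0.01697685 -0.9842384 ]] [-0.1101829   0.54925422  1.43534833] [ 0.28592731 -0.09421756  1.51109693]
```

View pics/scene0.png

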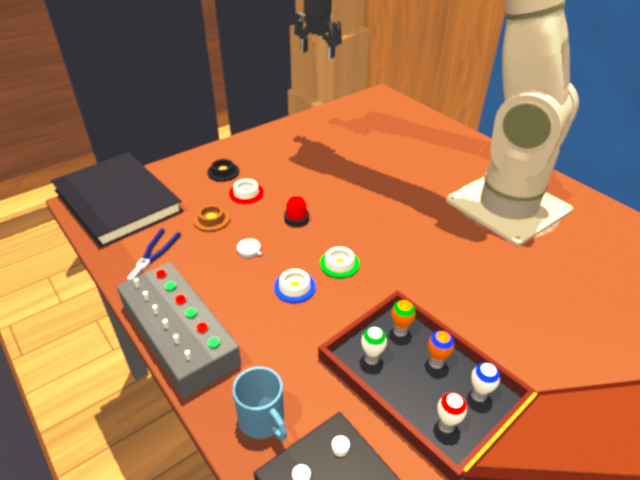

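View pics/top0.png

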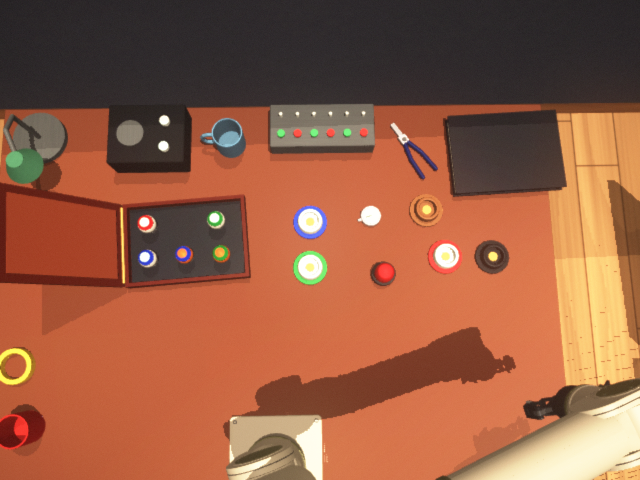

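Frosted bulbs in the scene view: green (374,342), blue (485,378) and red (452,410). The amber ones at (403,314) and (441,346) have orange glass, so I'll leave them. Holders: red (246,190), green (340,262) and blue (295,285). The black (223,170) and brown (211,217) ones are look-alikes. In the top view, the frosted bulbs are at (147,224) red, (216,220) green and (148,258) blue, and the holders at (446,256), (310,268) and (310,222).

```bash
cat > h.py <<'E'
import cv2,numpy as np
HUE={'red':[(0,6),(174,180)],'green':[(45,80)],'blue':[(108,130)]}
def mask(c,col):
    h=cv2.cvtColor(c["color"],cv2.COLOR_RGB2HSV);m=0
    for a,b in HUE[col]: m=m|cv2.inRange(h,(a,150,60),(b,255,255))
    return m
def white(c):
    h=cv2.cvtColor(c["color"],cv2.COLOR_RGB2HSV);return cv2.inRange(h,(0,0,150),(180,90,255))
def hull(m,p,r):
    z=np.zeros_like(m);cv2.circle(z,p,r,255,-1);m=cv2.morphologyEx(m&z,cv2.MORPH_OPEN,np.ones((2,2),np.uint8))
    q=cv2.findNonZero(m);k=cv2.convexHull(q);M=cv2.moments(k)
    return np.array([M['m10'],M['m01']])/M['m00'],cv2.boundingRect(k)
def ray(c,p):
    d=c["R"].T@np.array([(p[0]-c["cx"])/c["fx"],(p[1]-c["cy"])/c["fy"],1]);return -c["R"].T@c["t"],d/np.linalg.norm(d)
def plane(c,p,z):
    o,d=ray(c,p);return o+d*(z-o[2])/d[2]
def tri(c1,p1,c2,p2):
    A=0;b=0;R=[ray(c1,p1),ray(c2,p2)]
    for o,d in R: P=np.eye(3)-np.outer(d,d);A=A+P;b=b+P@o
    x=np.linalg.solve(A,b);return x,max(np.linalg.norm(np.cross(x-o,d)) for o,d in R)
E
python3 - <<'E'
from h import *
np.set_printoptions(precision=4,suppress=True)
s=dict(np.load("scene0.npz"));t=dict(np.load("top0.npz"))
B={'red':((453,404),(147,223)),'green':((374,336),(216,219)),'blue':((486,373),(148,258)),'A_green':((403,310),(221,253)),'A_blue':((441,341),(185,254))}
for n,(ps,pt) in B.items():
    col=n[-5:].strip('_') if n[0]!='A' else n[2:]
    a,ba=hull(mask(s,col),ps,17);b,bb=hull(mask(t,col),pt,12)
    x,e=tri(s,a,t,b);print(n,a.round(1),ba,b.round(1),bb,x,e)
H={'red':((246,190),(446,256)),'green':((340,262),(310,268)),'blue':((295,285),(310,222))}
for n,(ps,pt) in H.items():
    b,bb=hull(mask(t,n),pt,21);a,ba=hull(mask(s,n)|white(s),ps,24)
    w,bw=hull(white(s),ps,22);v,bv=hull(white(t),pt,18)
    x,e=tri(s,w,t,v)
    print('H',n,b.round(1),bb,'plate',plane(t,b,.008),'scene plate',plane(s,a,.008),ba,'cup tri',x,e,bw,bv)
print('desk z range check')
for c,p in((t,(310,245)),(s,(316,330)),(t,(400,300))):
    d=c["range_z"][p[1],p[0]];print(c["R"].T@(np.array([(p[0]-c["cx"])/c["fx"],(p[1]-c["cy"])/c["fy"],1])*d-c["t"]))
# depth check of bulbs: crown points
for n,(ps,pt) in B.items():
    for c,p in((s,ps),(t,pt)):
        v,u=np.mgrid[p[1]-25:p[1]+60,p[0]-30:p[0]+30];v=v.ravel();u=u.ravel();d=c["range_z"][v,u]
        P=(np.stack([(u-c["cx"])/c["fx"],(v-c["cy"])/c["fy"],u*0+1])*d-c["t"][:,None]).T@c["R"]
        x0=plane(c,p,.08);k=(P[:,2]>.05)&(np.linalg.norm(P[:,:2]-x0[:2],axis=1)<.04);Q=P[k]
        print(n,len(Q),Q[:,:2].min(0),Q[:,:2].max(0),'top',np.percentile(Q[:,2],98))
v=cv2.resize(s["color"][285:440,330:520],None,fx=4,fy=3.8)[:,:,::-1];cv2.imwrite("pics/crop.png",np.ascontiguousarray(v[:600,:800]))
E
```

```text
red [454.1 404.4] (442, 393, 26, 23) [145.5 223.2] (138, 216, 16, 15) [0.6049 0.3276 0.0752] 0.0008097695759901781
green [375.  337.6] (365, 331, 22, 14) [217.7 222.6] (212, 218, 11, 9) [0.6067 0.1456 0.0625] 0.00045714161655674
blue [487.7 374. ] (477, 364, 24, 19) [148.  258.7] (142, 251, 12, 15) [0.5131 0.3209 0.0698] 0.002058027985899829
A_green [404.6 309.8] (395, 303, 21, 14) [221.3 253.5] (214, 246, 15, 15) [0.5235 0.1345 0.0712] 0.001466063936316808
A_blue [442.6 341. ] (432, 332, 23, 18) [184.4 254.6] (177, 247, 15, 15) [0.522  0.2282 0.0713] 0.001708830464631258
H red [445.5 257.3] (429, 241, 34, 34) plate [ 0.5152 -0.453   0.008 ] scene plate [ 0.5166 -0.4474  0.008 ] (231, 179, 33, 26) cup tri [ 0.5152 -0.4542  0.0156] 0.0017590213354980139 (234, 179, 25, 20) (435, 245, 25, 24)Traceback (most recent call last):
  File "<stdin>", line 11, in <module>
  File "h.py", line 11, in hull
    q=cv2.findNonZero(m);k=cv2.convexHull(q);M=cv2.moments(k)
                           ~~~~~~~~~~~~~~^^^
cv2.error: OpenCV(4.12.0) /io/opencv/modules/imgproc/src/convhull.cpp:143: error: (-215:Assertion failed) total >= 0 && (depth == CV_32F || depth == CV_32S) in function 'convexHull'
```

```bash
sed -i "s/'green':\[(45,80)\],'blue':\[(108,130)\]/'green':[(36,90)],'blue':[(100,135)]/; s/(a,150,60)/(a,120,50)/" h.py
python3 - <<'E'
from h import *
np.set_printoptions(precision=4,suppress=True)
s=dict(np.load("scene0.npz"));t=dict(np.load("top0.npz"))
v=cv2.resize(s["color"][285:440,330:520],None,fx=4,fy=3.8)[:,:,::-1];cv2.imwrite("pics/crop.png",np.ascontiguousarray(v[:600,:800]))
B={'red':((453,404),(147,223)),'green':((374,336),(216,219)),'blue':((486,373),(148,258)),'A_green':((403,310),(221,253)),'A_blue':((441,341),(185,254))}
for n,(ps,pt) in B.items():
    col=n[2:] if n[0]=='A' else n
    a,ba=hull(mask(s,col),ps,17);b,bb=hull(mask(t,col),pt,12)
    x,e=tri(s,a,t,b);print(n,a.round(1),ba,b.round(1),bb,x,e)
    for c,p in((s,ps),(t,pt)):
        v,u=np.mgrid[p[1]-25:min(480,p[1]+60),p[0]-30:p[0]+30];v=v.ravel();u=u.ravel();d=c["range_z"][v,u]
        P=(np.stack([(u-c["cx"])/c["fx"],(v-c["cy"])/c["fy"],u*0+1])*d-c["t"][:,None]).T@c["R"]
        k=(P[:,2]>.05)&(np.linalg.norm(P[:,:2]-x[:2],axis=1)<.04);Q=P[k]
        print('  depth',len(Q),Q[:,:2].min(0),Q[:,:2].max(0),'top',np.percentile(Q[:,2],98))
h=cv2.cvtColor(t["color"],cv2.COLOR_RGB2HSV);print(h[268,292:330:2].tolist())
H={'red':((246,190),(446,256)),'green':((340,262),(310,268)),'blue':((295,285),(310,222))}
for n,(ps,pt) in H.items():
    b,bb=hull(mask(t,n),pt,21);a,ba=hull(mask(s,n)|white(s),ps,24)
    w,bw=hull(white(s),ps,22);v,bv=hull(white(t),pt,18)
    x,e=tri(s,w,t,v);y,f=tri(s,a,t,b)
    print('H',n,b.round(1),bb,'plate',plane(t,b,.008),'scene plate',plane(s,a,.008),ba,'tri',y,f,'cup tri',x,e,bw,bv)
E
```

```text
red [454.3 404.2] (442, 393, 26, 23) [145.5 223.1] (138, 216, 16, 15) [0.6049 0.3276 0.0758] 0.0009182546463861094
  depth 713 [0.5855 0.3046] [0.6281 0.348 ] top 0.0896033418711956
  depth 261 [0.584  0.3039] [0.628 0.346] top 0.0926821269037584
green [375.1 337.4] (365, 330, 22, 16) [215.8 219.1] (210, 212, 13, 15) [0.6129 0.1497 0.0722] 0.0016512841261890623
  depth 546 [0.5933 0.1306] [0.6367 0.1715] top 0.08944982095549939
  depth 249 [0.5921 0.1287] [0.6355 0.1708] top 0.09229835865049307
blue [487.9 373.4] (477, 363, 24, 20) [146.4 258. ] (139, 251, 15, 15) [0.5147 0.3227 0.0746] 0.0009999204362447067
  depth 657 [0.4982 0.3004] [0.5386 0.3442] top 0.0895181457778484
  depth 263 [0.4952 0.3002] [0.5394 0.3456] top 0.0935016762803654
A_green [404.2 309.6] (394, 302, 22, 15) [220.9 253.2] (214, 246, 15, 15) [0.5245 0.135  0.0729] 0.0008853116942062389
  depth 488 [0.5066 0.1149] [0.5481 0.1562] top 0.0896325001167888
  depth 250 [0.504  0.1139] [0.5458 0.1574] top 0.09362553046204039
A_blue [442.5 340.9] (432, 332, 23, 18) [183.4 254.1] (176, 247, 16, 15) [0.5234 0.2297 0.0738] 
[... 569 characters left out ...]
 26) tri [ 0.5148 -0.453   0.0044] 0.0011876364805723878 cup tri [ 0.5152 -0.4542  0.0156] 0.0017590213354980139 (234, 179, 25, 20) (435, 245, 25, 24)
H green [310.5 268.3] (294, 252, 34, 34) plate [ 0.4914 -0.0928  0.008 ] scene plate [ 0.4931 -0.0874  0.008 ] (321, 247, 40, 32) tri [ 0.491  -0.0918  0.0038] 0.0013424530828262048 cup tri [ 0.4909 -0.0926  0.0141] 0.0012104361900966438 (326, 247, 29, 26) (299, 256, 25, 25)
H blue [310.8 222.8] (295, 207, 33, 33) plate [ 0.6147 -0.0953  0.008 ] scene plate [ 0.6166 -0.0891  0.008 ] (275, 269, 42, 35) tri [ 0.6147 -0.0943  0.0029] 0.001413458903641996 cup tri [ 0.6148 -0.0942  0.0135] 0.0011046898535261502 (280, 269, 31, 29) (298, 210, 26, 25)
```

View pics/crop.png

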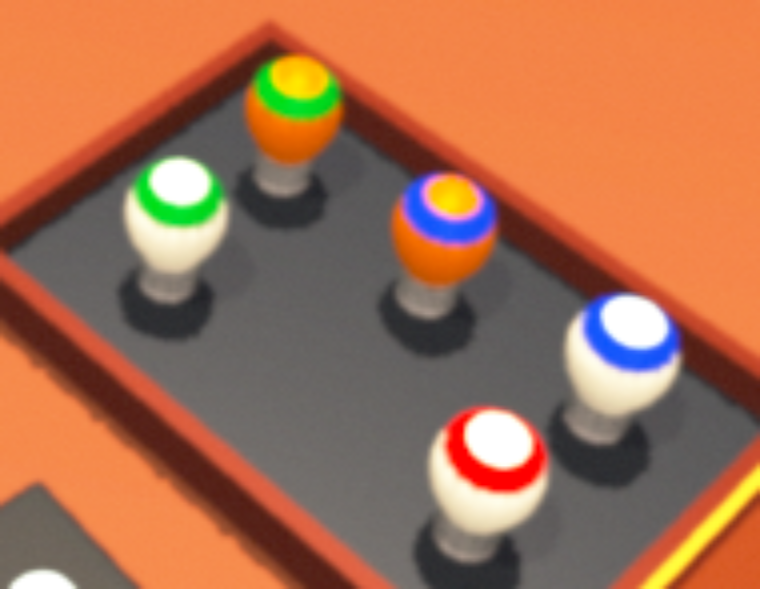

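The crop shows frosted green at crop (178,215), frosted blue at (622,352) and frosted red at (487,467), all white glass. The two orange ones, at (295,105) and (443,228), are the amber bulbs. All five stand upright. The measured bulb tops are at about 89 mm and the belts at about 62 mm. I'll start with green.

```bash
cat > d.py <<'E'
# usage: d.py x y z : delta_pos and turn (tool axes) to the downward pose, jaws closing along world y
import sys,numpy as np
from scipy.spatial.transform import Rotation as R
from workcell import get_obs
np.set_printoptions(precision=4,suppress=True)
o=get_obs();q=R.from_quat(o["ee_rot"]);g=R.from_matrix(np.diag([1.,-1,-1]))
for i in range(1,len(sys.argv),3):
    print((q.inv().apply(np.array(sys.argv[i:i+3],float)-o["position"])),(q.inv()*g).as_rotvec())
print(o["clock"],o["position"],o["joint_pos"],o["ft_force"],o["grip_width"])
E
python3 d.py .614 .15 .2
```

```text
[ 0.6318 -0.6068  0.0423] [-0.0012  0.0002  0.2678]
0.1 [ 0.1653 -0.6024  0.2416] [ 1.2804  0.3328 -0.0647  1.4608  0.0216  1.3499 -0.0885] [-0.1061 -0.1656 -0.0255] 1.0013527434028695
```

The rows are not in the units I measure in: turns go in shares of pi rad. I convert before sending: 0.268 rad / 3.1416 = 0.0853.

Emit:
move_arm(plan=[{"delta_pos": [0.632,-0.607,0.02],"turn": [0,0,0.0853],"fingers": 0},{"delta_pos": [0.632,-0.607,0.02],"turn": [0,0,0.0853],"fingers": 0},{"delta_pos": [0.632,-0.607,0.02],"turn": [0,0,0.0853],"fingers": 0},{"delta_pos": [0.632,-0.607,0.02],"turn": [0,0,0.0853],"fingers": 0},{"delta_pos": [0.632,-0.607,0.02],"turn": [0,0,0.0853],"fingers": 0},{"delta_pos": [0.632,-0.607,0.02],"turn": [0,0,0.0853],"fingers": 0},{"delta_pos": [0.632,-0.607,0.02],"turn": [0,0,0.0853],"fingers": 0},{"delta_pos": [0.632,-0.607,0.02],"turn": [0,0,0.0853],"fingers": 0},{"delta_pos": [0.632,-0.607,0.02],"turn": [0,0,0.0853],"fingers": 0},{"delta_pos": [0.632,-0.607,0.02],"turn": [0,0,0.0853],"fingers": 0},{"delta_pos": [0.632,-0.607,0.02],"turn": [0,0,0.0853],"fingers": 0},{"delta_pos": [0.632,-0.607,0.02],"turn": [0,0,0.0853],"fingers": 0}])

```text
clock: 1.6
position: [0.5502, 0.0427, 0.225]
ee_rot: [1.0, -0.001, 0.0, 0.0]
ft_force: [0.6, 0.3, 0.2]
grip_width: 1.002
grasp_force: 0.0
```

```bash
python3 d.py .614 .15 .18
```

```text
[ 0.0637 -0.1074  0.045 ] [ 0.0003 -0.0001 -0.001 ]
1.6 [0.5502 0.0427 0.225 ] [ 0.4335  0.2498 -0.6881  1.6525  0.1641  1.298  -1.8556] [0.6105 0.3086 0.2036] 1.001692848712955
```

Emit:
move_arm(plan=[{"delta_pos": [0.064,-0.107,0.045],"turn": [0,0,0],"fingers": 0},{"delta_pos": [0.064,-0.107,0.045],"turn": [0,0,0],"fingers": 0},{"delta_pos": [0.064,-0.107,0.045],"turn": [0,0,0],"fingers": 0},{"delta_pos": [0.064,-0.107,0.045],"turn": [0,0,0],"fingers": 0},{"delta_pos": [0.064,-0.107,0.045],"turn": [0,0,0],"fingers": 0}])

```text
clock: 2.22
position: [0.6137, 0.1465, 0.1809]
ee_rot: [1.0, -0.001, 0.0, 0.001]
ft_force: [-0.7, 0.5, -0.3]
grip_width: 1.003
grasp_force: 0.0
```

```bash
python3 d.py .614 .15 .05
```

```text
[ 0.0002 -0.0037  0.1309] [ 0.001  -0.001  -0.0023]
2.225 [0.6137 0.1465 0.1809] [ 0.2104  0.4714 -0.6921  1.4957  0.3083  1.2848 -2.0882] [-0.7343  0.4964 -0.2703] 1.0027109259853386
```

Emit:
move_arm(plan=[{"delta_pos": [0,-0.004,0.04],"turn": [0,0,0],"fingers": 0},{"delta_pos": [0,-0.004,0.07],"turn": [0,0,0],"fingers": 0},{"delta_pos": [0,-0.004,0.07],"turn": [0,0,0],"fingers": 0}])

```text
clock: 2.6
position: [0.6125, 0.15, 0.109]
ee_rot: [1.0, -0.001, -0.001, 0.001]
ft_force: [-0.3, -0.3, 0.1]
grip_width: 0.996
grasp_force: 0.0
```

```bash
python3 d.py .614 .15 .05
```

```text
[ 0.0017 -0.0001  0.059 ] [ 0.0018  0.0026 -0.0021]
2.6 [0.6125 0.15   0.109 ] [ 0.1898  0.5383 -0.6695  1.5655  0.3542  1.1652 -2.126 ] [-0.2708 -0.3082  0.1267] 0.9963744395174704
```

Emit:
move_arm(force=25, plan=[{"delta_pos": [0.001,0,0.03],"turn": [0,0,0],"fingers": 0},{"delta_pos": [0.001,0,0.05],"turn": [0,0,0],"fingers": 0},{"delta_pos": [0.001,0,0.059],"turn": [0,0,0],"fingers": 0},{"delta_pos": [0.001,0,0.059],"turn": [0,0,0],"fingers": 0},{"delta_pos": [0.001,0,0.059],"turn": [0,0,0],"fingers": 0.3},{"delta_pos": [0.001,0,0.059],"turn": [0,0,0],"fingers": 0.4},{"delta_pos": [0.001,0,0.059],"turn": [0,0,0],"fingers": 0.5},{"delta_pos": [0.001,0,0.059],"turn": [0,0,0],"fingers": 1},{"delta_pos": [0.001,0,0.059],"turn": [0,0,0],"fingers": 1},{"delta_pos": [0.001,0,0.059],"turn": [0,0,0],"fingers": 1}])

```text
clock: 3.85
position: [0.615, 0.1523, 0.0519]
ee_rot: [1.0, -0.0, 0.001, -0.0]
ft_force: [-0.9, -0.7, 5.9]
grip_width: 0.515
grasp_force: 25.2
```

```bash
python3 d.py .614 .15 .18 .491 -.093 .18; python3 -c "
from workcell import camera;import cv2
c=camera('scene');v=cv2.resize(c['color'][240:440,300:540],None,fx=3,fy=3);cv2.imwrite('pics/g1.png',v[:,:,::-1])"
```

```text
[-0.0009  0.0023 -0.1281] [-0.0001 -0.0012 -0.0004]
[-0.1238  0.2453 -0.1283] [-0.0001 -0.0012 -0.0004]
3.85 [0.615  0.1523 0.0519] [ 0.1682  0.6044 -0.6435  1.6021  0.4     1.0689 -2.1561] [-0.9213 -0.6782  5.9383] 0.5147596237411152
```

View pics/g1.png

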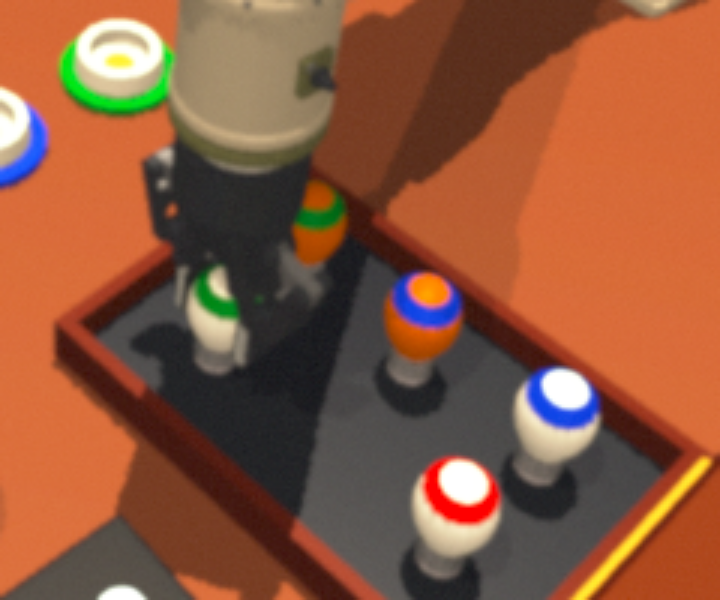

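Emit:
move_arm(plan=[{"delta_pos": [0,0,-0.03],"turn": [0,0,0],"fingers": 1},{"delta_pos": [0,0,-0.08],"turn": [0,0,0],"fingers": 1},{"delta_pos": [0,0,-0.128],"turn": [0,0,0],"fingers": 1},{"delta_pos": [-0.02,0.04,-0.128],"turn": [0,0,0],"fingers": 1},{"delta_pos": [-0.045,0.09,-0.128],"turn": [0,0,0],"fingers": 1},{"delta_pos": [-0.07,0.14,-0.128],"turn": [0,0,0],"fingers": 1},{"delta_pos": [-0.095,0.19,-0.128],"turn": [0,0,0],"fingers": 1},{"delta_pos": [-0.115,0.23,-0.128],"turn": [0,0,0],"fingers": 1},{"delta_pos": [-0.124,0.245,-0.128],"turn": [0,0,0],"fingers": 1},{"delta_pos": [-0.124,0.245,-0.128],"turn": [0,0,0],"fingers": 1},{"delta_pos": [-0.124,0.245,-0.128],"turn": [0,0,0],"fingers": 1},{"delta_pos": [-0.124,0.245,-0.128],"turn": [0,0,0],"fingers": 1}])

```text
clock: 5.4
position: [0.4909, -0.0914, 0.1791]
ee_rot: [1.0, 0.001, 0.0, -0.0]
ft_force: [-0.4, 0.5, -1.4]
grip_width: 0.516
grasp_force: 25.8
```

```bash
python3 d.py .491 -.093 .055; python3 -c "
from workcell import camera;import cv2
c=camera('scene');v=cv2.resize(c['color'][140:340,220:460],None,fx=3,fy=3);cv2.imwrite('pics/g2.png',v[:,:,::-1])"
```

```text
[0.0001 0.0016 0.1241] [-0.0005 -0.      0.0019]
5.4 [ 0.4909 -0.0914  0.1791] [ 0.6953  0.1561 -0.6478  1.8413  0.1013  1.1772 -1.5545] [-0.354   0.5049 -1.4115] 0.5157421383422172
```

View pics/g2.png

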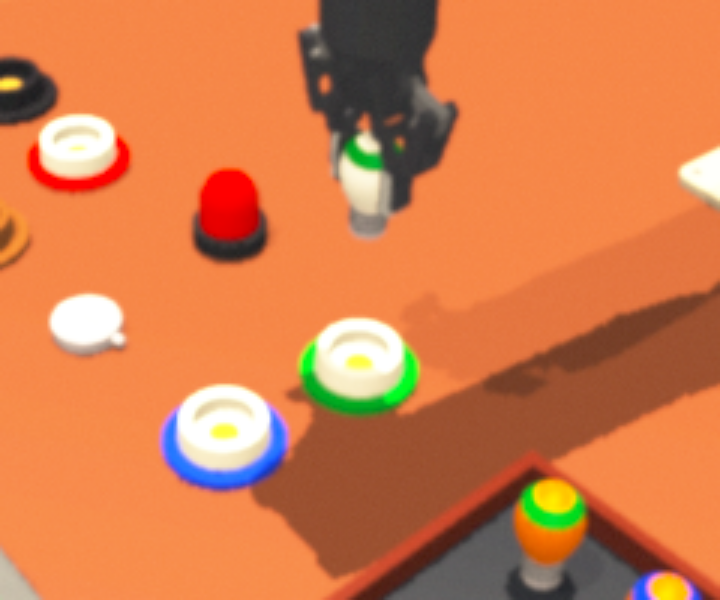

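The bulb hangs upright in the jaws. Its foot is at crop (368,235), which matches the projected foot above the green holder. Lowering now.

Emit:
move_arm(plan=[{"delta_pos": [0,0.001,0.04],"turn": [0,0,0],"fingers": 1},{"delta_pos": [0,0.001,0.08],"turn": [0,0,0],"fingers": 1},{"delta_pos": [0,0.001,0.105],"turn": [0,0,0],"fingers": 1},{"delta_pos": [0,0.001,0.115],"turn": [0,0,0],"fingers": 1},{"delta_pos": [0,0.001,0.12],"turn": [0,0,0],"fingers": 1},{"delta_pos": [0,0.001,0.123],"turn": [0,0,0],"fingers": 1},{"delta_pos": [0,0.001,0.123],"turn": [0,0,0],"fingers": 1},{"delta_pos": [0,0.001,0.123],"turn": [0,0,0],"fingers": 1}])

```text
clock: 6.45
position: [0.4908, -0.0939, 0.0567]
ee_rot: [1.0, -0.0, 0.0, 0.0]
ft_force: [0.4, 0.2, 0.2]
grip_width: 0.513
grasp_force: 25.8
```

```bash
python3 d.py .491 -.093 .054
```

```text
[ 0.0002 -0.0009  0.0027] [ 0.0004 -0.0009 -0.0003]
6.45 [ 0.4908 -0.0939  0.0567] [ 0.6482  0.3186 -0.6168  1.9565  0.2278  0.9338 -1.6525] [0.3887 0.2297 0.2491] 0.5133636075405977
```

Emit:
move_arm(plan=[{"delta_pos": [0,0,0.0015],"turn": [0,0,0],"fingers": 1},{"delta_pos": [0,0,0.003],"turn": [0,0,0],"fingers": 1},{"delta_pos": [0,0,0.003],"turn": [0,0,0],"fingers": 1}])

```text
clock: 6.82
position: [0.4911, -0.0939, 0.0538]
ee_rot: [1.0, -0.0, 0.001, 0.0]
ft_force: [-0.8, 0.2, 5.4]
grip_width: 0.514
grasp_force: 26.2
```

Contact, 5 N upward. Releasing, then rising.

Emit:
move_arm(plan=[{"delta_pos": [0,0,0],"turn": [0,0,0],"fingers": 0.45},{"delta_pos": [0,0,0],"turn": [0,0,0],"fingers": 0.4},{"delta_pos": [0,0,0],"turn": [0,0,0],"fingers": 0.2},{"delta_pos": [0,0,0],"turn": [0,0,0],"fingers": 0},{"delta_pos": [0,0,0],"turn": [0,0,0],"fingers": 0},{"delta_pos": [0,0,-0.03],"turn": [0,0,0],"fingers": 0},{"delta_pos": [0,0,-0.08],"turn": [0,0,0],"fingers": 0},{"delta_pos": [0,0,-0.13],"turn": [0,0,0],"fingers": 0},{"delta_pos": [0,0,-0.13],"turn": [0,0,0],"fingers": 0}])

```text
clock: 7.95
position: [0.4925, -0.094, 0.1869]
ee_rot: [1.0, -0.0, 0.003, 0.001]
ft_force: [0.2, 0.2, -1.3]
grip_width: 0.998
grasp_force: 0.0
```

```bash
python3 d.py .517 .3225 .18; python3 -c "
from workcell import camera;import cv2
c=camera('scene');v=cv2.resize(c['color'][140:340,220:460],None,fx=3,fy=3);cv2.imwrite('pics/g3.png',v[:,:,::-1])"
```

```text
[ 0.0243 -0.4165  0.0061] [ 0.0023 -0.0064 -0.0003]
7.95 [ 0.4925 -0.094   0.1869] [ 0.7069  0.1487 -0.6548  1.8318  0.0996  1.1867 -1.5505] [ 0.1766  0.2078 -1.262 ] 0.9977253434484866
```

View pics/g3.png

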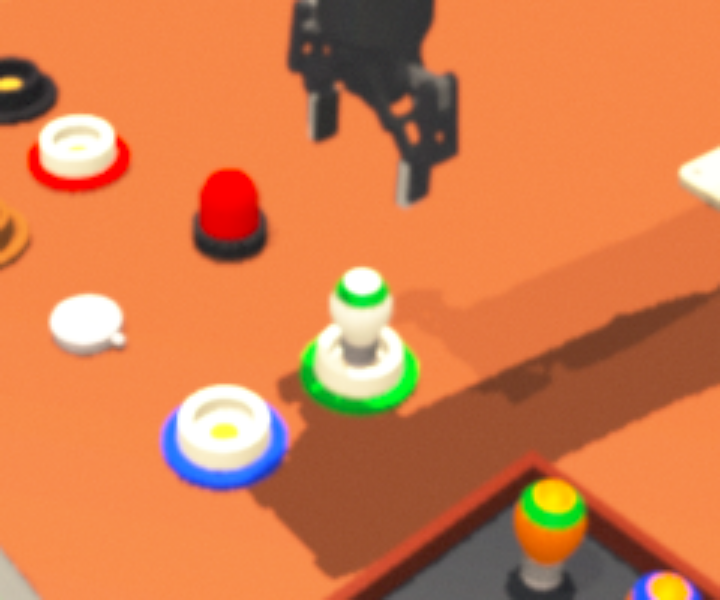

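The green bulb stands upright and centred in the green holder at crop (360,345). Blue is next. I'll turn the jaws 0.35 rad because the last joint is nearing its limit.

```bash
sed -i 's/g=R.from_matrix(np.diag(\[1.,-1,-1\]))/g=R.from_rotvec([0,0,.35])*R.from_matrix(np.diag([1.,-1,-1]))/' d.py; python3 d.py .517 .3225 .18
```

```text
[ 0.0255 -0.4165  0.0041] [ 0.0019 -0.0028 -0.3504]
8.0 [ 0.4913 -0.094   0.1846] [ 0.7065  0.1509 -0.6543  1.8349  0.1002  1.1853 -1.551 ] [-0.4521 -0.0035 -0.984 ] 1.0025414168274067
```

In the tool's units: -0.35 rad / 3.1416 = -0.1114.

Emit:
move_arm(plan=[{"delta_pos": [0,-0.06,0],"turn": [0,0,-0.0318],"fingers": 0},{"delta_pos": [0.026,-0.416,0],"turn": [0,0,-0.1114],"fingers": 0},{"delta_pos": [0.026,-0.416,0],"turn": [0,0,-0.1114],"fingers": 0},{"delta_pos": [0.026,-0.416,0],"turn": [0,0,-0.1114],"fingers": 0},{"delta_pos": [0.026,-0.416,0],"turn": [0,0,-0.1114],"fingers": 0},{"delta_pos": [0.026,-0.416,0],"turn": [0,0,-0.1114],"fingers": 0},{"delta_pos": [0.026,-0.416,0],"turn": [0,0,-0.1114],"fingers": 0},{"delta_pos": [0.026,-0.416,0],"turn": [0,0,-0.1114],"fingers": 0},{"delta_pos": [0.026,-0.416,0],"turn": [0,0,-0.1114],"fingers": 0},{"delta_pos": [0.026,-0.416,0],"turn": [0,0,-0.1114],"fingers": 0},{"delta_pos": [0.026,-0.416,0],"turn": [0,0,-0.1114],"fingers": 0},{"delta_pos": [0.026,-0.416,0],"turn": [0,0,-0.1114],"fingers": 0}])

```text
clock: 9.5
position: [0.5168, 0.3216, 0.1833]
ee_rot: [0.985, 0.174, 0.0, 0.0]
ft_force: [0.2, 1.0, 0.4]
grip_width: 1.0
grasp_force: 0.0
```

```bash
python3 d.py .517 .3225 .05
```

```text
[ 0.0005 -0.0009  0.1333] [ 0.0004 -0.0003 -0.0012]
9.5 [0.5168 0.3216 0.1833] [ 0.0236  0.4688 -0.8596  1.549   0.3645  1.2918 -2.1059] [0.2363 1.0228 0.3952] 1.000169541451501
```

Emit:
move_arm(plan=[{"delta_pos": [0,-0.001,0.04],"turn": [0,0,0],"fingers": 0},{"delta_pos": [0,-0.001,0.08],"turn": [0,0,0],"fingers": 0},{"delta_pos": [0,-0.001,0.08],"turn": [0,0,0],"fingers": 0},{"delta_pos": [0,-0.001,0.08],"turn": [0,0,0],"fingers": 0}])

```text
clock: 10.0
position: [0.5168, 0.3237, 0.1048]
ee_rot: [0.985, 0.174, 0.001, -0.0]
ft_force: [0.8, 0.1, 0.7]
grip_width: 0.998
grasp_force: 0.0
```

```bash
python3 d.py .517 .3225 .051
```

```text
[-0.0003  0.0012  0.0538] [-0.0004 -0.0016 -0.0003]
10.0 [0.5168 0.3237 0.1048] [-0.0048  0.5453 -0.8234  1.6265  0.4285  1.1581 -2.1516] [0.8206 0.0877 0.6683] 0.9984033885271164
```

Emit:
move_arm(force=25, plan=[{"delta_pos": [0,0.001,0.03],"turn": [0,0,0],"fingers": 0},{"delta_pos": [0,0.001,0.048],"turn": [0,0,0],"fingers": 0},{"delta_pos": [0,0.001,0.054],"turn": [0,0,0],"fingers": 0},{"delta_pos": [0,0.001,0.054],"turn": [0,0,0],"fingers": 0},{"delta_pos": [0,0.001,0.054],"turn": [0,0,0],"fingers": 0.3},{"delta_pos": [0,0.001,0.054],"turn": [0,0,0],"fingers": 0.4},{"delta_pos": [0,0.001,0.054],"turn": [0,0,0],"fingers": 0.5},{"delta_pos": [0,0.001,0.054],"turn": [0,0,0],"fingers": 1},{"delta_pos": [0,0.001,0.054],"turn": [0,0,0],"fingers": 1},{"delta_pos": [0,0.001,0.054],"turn": [0,0,0],"fingers": 1}])

```text
clock: 11.25
position: [0.5169, 0.3225, 0.0497]
ee_rot: [0.985, 0.174, 0.0, -0.0]
ft_force: [-0.8, -0.0, 6.0]
grip_width: 0.513
grasp_force: 25.4
```

```bash
python3 d.py .517 .3225 .18 .615 -.095 .18
```

```text
[ 0.0003  0.     -0.1303] [ 0.     -0.0009 -0.0002]
[-0.0508  0.4258 -0.1303] [ 0.     -0.0009 -0.0002]
11.25 [0.5169 0.3225 0.0497] [-0.029   0.6081 -0.7882  1.6667  0.4805  1.0698 -2.1849] [-0.822  -0.0009  5.9882] 0.5131751328356631
```

Emit:
move_arm(plan=[{"delta_pos": [0,0,-0.03],"turn": [0,0,0],"fingers": 1},{"delta_pos": [0,0,-0.08],"turn": [0,0,0],"fingers": 1},{"delta_pos": [0,0,-0.13],"turn": [0,0,0],"fingers": 1},{"delta_pos": [-0.005,0.03,-0.13],"turn": [0,0,0],"fingers": 1},{"delta_pos": [-0.01,0.08,-0.13],"turn": [0,0,0],"fingers": 1},{"delta_pos": [-0.016,0.13,-0.13],"turn": [0,0,0],"fingers": 1},{"delta_pos": [-0.022,0.18,-0.13],"turn": [0,0,0],"fingers": 1},{"delta_pos": [-0.028,0.23,-0.13],"turn": [0,0,0],"fingers": 1},{"delta_pos": [-0.034,0.28,-0.13],"turn": [0,0,0],"fingers": 1},{"delta_pos": [-0.04,0.33,-0.13],"turn": [0,0,0],"fingers": 1},{"delta_pos": [-0.045,0.38,-0.13],"turn": [0,0,0],"fingers": 1},{"delta_pos": [-0.05,0.415,-0.13],"turn": [0,0,0],"fingers": 1}])

```text
clock: 12.75
position: [0.6118, -0.0877, 0.1787]
ee_rot: [0.985, 0.173, -0.0, 0.0]
ft_force: [-0.2, 0.3, -1.5]
grip_width: 0.516
grasp_force: 25.9
```

```bash
python3 d.py .615 -.095 .18
```

```text
[ 0.0006  0.008  -0.0013] [ 0.0003  0.0008 -0.0024]
12.75 [ 0.6118 -0.0877  0.1787] [ 0.6275  0.4563 -0.7339  1.5321  0.3142  1.2751 -1.371 ] [-0.2388  0.3423 -1.4838] 0.5156735196925221
```

Emit:
move_arm(plan=[{"delta_pos": [0,0.009,0],"turn": [0,0,0],"fingers": 1},{"delta_pos": [0,0.009,0.03],"turn": [0,0,0],"fingers": 1},{"delta_pos": [0,0.009,0.07],"turn": [0,0,0],"fingers": 1},{"delta_pos": [0,0.009,0.09],"turn": [0,0,0],"fingers": 1},{"delta_pos": [0,0.009,0.09],"turn": [0,0,0],"fingers": 1},{"delta_pos": [0,0.009,0.09],"turn": [0,0,0],"fingers": 1}])

```text
clock: 13.5
position: [0.6158, -0.0928, 0.0907]
ee_rot: [0.985, 0.174, 0.001, 0.0]
ft_force: [0.2, -0.5, 0.9]
grip_width: 0.508
grasp_force: 25.9
```

```bash
python3 d.py .615 -.095 .052; python3 -c "
from workcell import camera;import cv2
c=camera('scene');v=cv2.resize(c['color'][140:340,220:460],None,fx=3,fy=3);cv2.imwrite('pics/b2.png',v[:,:,::-1])"
```

```text
[-0.0015  0.0018  0.0387] [ 0.0008 -0.0018  0.0003]
13.5 [ 0.6158 -0.0928  0.0907] [ 0.607   0.5484 -0.698   1.6061  0.3805  1.1253 -1.4048] [ 0.1734 -0.4797  0.9386] 0.5079659480395409
```

View pics/b2.png

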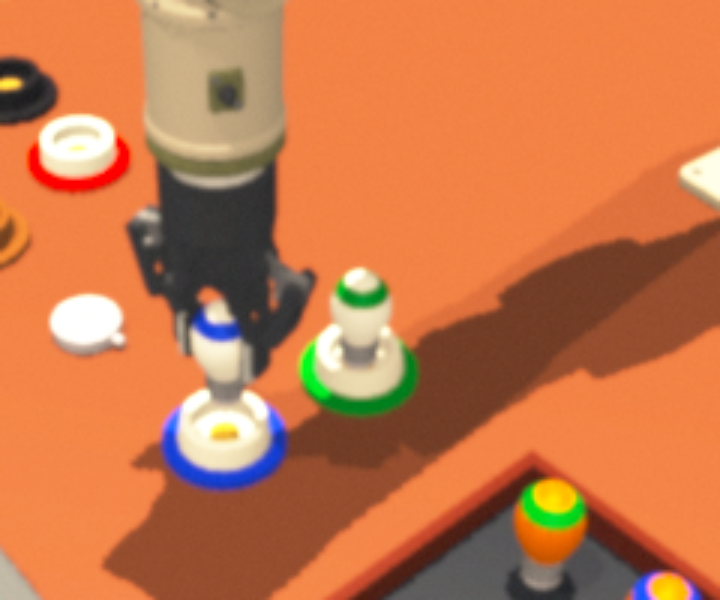

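The blue bulb is upright with its foot at crop (226,397), directly over the blue recess centre at (224,433). Lowering now.

Emit:
move_arm(plan=[{"delta_pos": [-0.001,0.001,0.015],"turn": [0,0,0],"fingers": 1},{"delta_pos": [-0.001,0.001,0.026],"turn": [0,0,0],"fingers": 1},{"delta_pos": [-0.001,0.001,0.033],"turn": [0,0,0],"fingers": 1},{"delta_pos": [-0.001,0.001,0.037],"turn": [0,0,0],"fingers": 1},{"delta_pos": [-0.001,0.001,0.039],"turn": [0,0,0],"fingers": 1},{"delta_pos": [-0.001,0.001,0.039],"turn": [0,0,0],"fingers": 1},{"delta_pos": [-0.001,0.001,0.039],"turn": [0,0,0],"fingers": 1}])

```text
clock: 14.42
position: [0.6151, -0.0941, 0.0518]
ee_rot: [0.985, 0.174, 0.001, 0.0]
ft_force: [-3.8, 0.3, 12.1]
grip_width: 0.511
grasp_force: 26.8
```

Emit:
move_arm(plan=[{"delta_pos": [0,0,-0.001],"turn": [0,0,0],"fingers": 1},{"delta_pos": [0,0,-0.001],"turn": [0,0,0],"fingers": 0.45},{"delta_pos": [0,0,-0.001],"turn": [0,0,0],"fingers": 0.4},{"delta_pos": [0,0,-0.001],"turn": [0,0,0],"fingers": 0.2},{"delta_pos": [0,0,-0.001],"turn": [0,0,0],"fingers": 0},{"delta_pos": [0,0,-0.001],"turn": [0,0,0],"fingers": 0},{"delta_pos": [0,0,-0.03],"turn": [0,0,0],"fingers": 0},{"delta_pos": [0,0,-0.08],"turn": [0,0,0],"fingers": 0},{"delta_pos": [0,0,-0.13],"turn": [0,0,0],"fingers": 0},{"delta_pos": [0,0,-0.13],"turn": [0,0,0],"fingers": 0},{"delta_pos": [0,0,-0.13],"turn": [0,0,0],"fingers": 0}])

```text
clock: 15.8
position: [0.614, -0.0946, 0.1797]
ee_rot: [0.985, 0.174, -0.0, 0.0]
ft_force: [-0.3, 0.0, -0.4]
grip_width: 1.001
grasp_force: 0.0
```

```bash
python3 d.py .606 .326 .18; python3 -c "
from workcell import camera;import cv2
c=camera('scene');v=cv2.resize(c['color'][140:440,200:540],None,fx=2,fy=2);cv2.imwrite('pics/b3.png',v[:,:,::-1])"
```

```text
[ 0.1366 -0.3979 -0.0004] [ 0.0002  0.0005 -0.0003]
15.8 [ 0.614  -0.0946  0.1797] [ 0.6343  0.4622 -0.7325  1.522   0.3169  1.2796 -1.3587] [-0.2907  0.0372 -0.4483] 1.0006833490989742
```

View pics/b3.png

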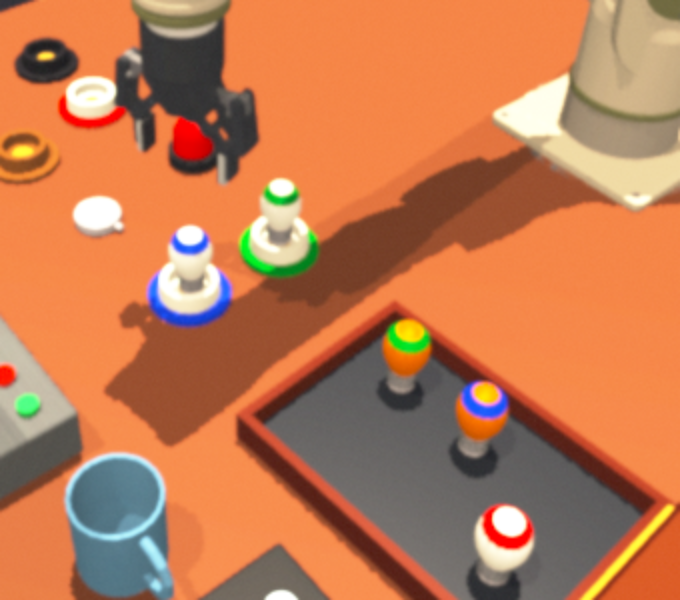

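The blue bulb at (190,270) and the green one at (281,225) are both seated upright, and both ambers are undisturbed. Now red.

Emit:
move_arm(plan=[{"delta_pos": [0.02,-0.058,0],"turn": [0,0,0],"fingers": 0},{"delta_pos": [0.137,-0.398,0],"turn": [0,0,0],"fingers": 0},{"delta_pos": [0.137,-0.398,0],"turn": [0,0,0],"fingers": 0},{"delta_pos": [0.137,-0.398,0],"turn": [0,0,0],"fingers": 0},{"delta_pos": [0.137,-0.398,0],"turn": [0,0,0],"fingers": 0},{"delta_pos": [0.137,-0.398,0],"turn": [0,0,0],"fingers": 0},{"delta_pos": [0.137,-0.398,0],"turn": [0,0,0],"fingers": 0},{"delta_pos": [0.137,-0.398,0],"turn": [0,0,0],"fingers": 0},{"delta_pos": [0.137,-0.398,0],"turn": [0,0,0],"fingers": 0},{"delta_pos": [0.137,-0.398,0],"turn": [0,0,0],"fingers": 0},{"delta_pos": [0.137,-0.398,0.03],"turn": [0,0,0],"fingers": 0},{"delta_pos": [0.137,-0.398,0.03],"turn": [0,0,0],"fingers": 0}])

```text
clock: 17.35
position: [0.6062, 0.324, 0.148]
ee_rot: [0.985, 0.173, -0.002, 0.001]
ft_force: [-0.2, -0.4, -0.4]
grip_width: 1.003
grasp_force: 0.0
```

```bash
python3 d.py .606 .326 .051
```

```text
[ 0.0008 -0.0021  0.097 ] [ 0.0015  0.0038 -0.002 ]
17.35 [0.6062 0.324  0.148 ] [-0.0468  0.6543 -0.7755  1.3533  0.4556  1.319  -2.0541] [-0.1561 -0.4053 -0.399 ] 1.003146324704158
```

Emit:
move_arm(force=25, plan=[{"delta_pos": [0,-0.001,0.04],"turn": [0,0,0],"fingers": 0},{"delta_pos": [0,-0.001,0.075],"turn": [0,0,0],"fingers": 0},{"delta_pos": [0,-0.001,0.097],"turn": [0,0,0],"fingers": 0},{"delta_pos": [0,-0.001,0.097],"turn": [0,0,0],"fingers": 0},{"delta_pos": [0,-0.001,0.097],"turn": [0,0,0],"fingers": 0.3},{"delta_pos": [0,-0.001,0.097],"turn": [0,0,0],"fingers": 0.4},{"delta_pos": [0,-0.001,0.097],"turn": [0,0,0],"fingers": 0.5},{"delta_pos": [0,-0.001,0.097],"turn": [0,0,0],"fingers": 1},{"delta_pos": [0,-0.001,0.097],"turn": [0,0,0],"fingers": 1},{"delta_pos": [0,-0.001,0.097],"turn": [0,0,0],"fingers": 1}])

```text
clock: 18.6
position: [0.6069, 0.3277, 0.0547]
ee_rot: [0.985, 0.174, 0.001, -0.0]
ft_force: [-0.2, -1.5, 6.8]
grip_width: 0.51
grasp_force: 25.2
```

```bash
python3 d.py .606 .326 .18 .515 -.453 .18
```

```text
[-0.0012  0.0013 -0.1253] [-0.     -0.0021 -0.0003]
[-0.3536  0.7019 -0.126 ] [-0.     -0.0021 -0.0003]
18.6 [0.6069 0.3277 0.0547] [-0.0666  0.7414 -0.7365  1.4287  0.5165  1.1674 -2.0954] [-0.1572 -1.5289  6.8055] 0.5104874829800846
```

Emit:
move_arm(plan=[{"delta_pos": [0,0,-0.03],"turn": [0,0,0],"fingers": 1},{"delta_pos": [0,0,-0.08],"turn": [0,0,0],"fingers": 1},{"delta_pos": [0,0,-0.13],"turn": [0,0,0],"fingers": 1},{"delta_pos": [-0.015,0.03,-0.14],"turn": [0,0,0],"fingers": 1},{"delta_pos": [-0.04,0.08,-0.14],"turn": [0,0,0],"fingers": 1},{"delta_pos": [-0.065,0.13,-0.14],"turn": [0,0,0],"fingers": 1},{"delta_pos": [-0.09,0.18,-0.14],"turn": [0,0,0],"fingers": 1},{"delta_pos": [-0.115,0.23,-0.14],"turn": [0,0,0],"fingers": 1},{"delta_pos": [-0.14,0.28,-0.14],"turn": [0,0,0],"fingers": 1},{"delta_pos": [-0.166,0.33,-0.14],"turn": [0,0,0],"fingers": 1},{"delta_pos": [-0.186,0.37,-0.14],"turn": [0,0,0],"fingers": 1},{"delta_pos": [-0.196,0.39,-0.14],"turn": [0,0,0],"fingers": 1}])

```text
clock: 20.1
position: [0.5552, -0.1096, 0.1935]
ee_rot: [0.985, 0.172, -0.0, 0.001]
ft_force: [0.6, 0.2, -0.8]
grip_width: 0.518
grasp_force: 25.7
```

```bash
python3 d.py .515 -.453 .19
```

```text
[-0.1544  0.3094  0.0039] [ 0.0013  0.0003 -0.0037]
20.1 [ 0.5552 -0.1096  0.1935] [ 0.744   0.3249 -0.7555  1.6552  0.2338  1.254  -1.2833] [ 0.5839  0.2034 -0.7991] 0.5176537379542878
```

Emit:
move_arm(plan=[{"delta_pos": [-0.015,0.03,0],"turn": [0,0,0],"fingers": 1},{"delta_pos": [-0.04,0.08,0],"turn": [0,0,0],"fingers": 1},{"delta_pos": [-0.065,0.13,0],"turn": [0,0,0],"fingers": 1},{"delta_pos": [-0.09,0.18,0],"turn": [0,0,0],"fingers": 1},{"delta_pos": [-0.115,0.23,0],"turn": [0,0,0],"fingers": 1},{"delta_pos": [-0.14,0.28,0],"turn": [0,0,0],"fingers": 1},{"delta_pos": [-0.15,0.3,0],"turn": [0,0,0],"fingers": 1},{"delta_pos": [-0.154,0.308,0],"turn": [0,0,0],"fingers": 1},{"delta_pos": [-0.154,0.308,0.04],"turn": [0,0,0],"fingers": 1},{"delta_pos": [-0.154,0.308,0.08],"turn": [0,0,0],"fingers": 1},{"delta_pos": [-0.154,0.308,0.095],"turn": [0,0,0],"fingers": 1},{"delta_pos": [-0.154,0.308,0.095],"turn": [0,0,0],"fingers": 1}])

```text
clock: 21.6
position: [0.5169, -0.4475, 0.0982]
ee_rot: [0.985, 0.175, -0.0, -0.0]
ft_force: [-0.5, 0.4, 0.5]
grip_width: 0.517
grasp_force: 25.7
```

```bash
python3 d.py .515 -.453 .057; python3 -c "
from workcell import camera;import cv2
c=camera('scene');v=cv2.resize(c['color'][100:300,160:400],None,fx=3,fy=3);cv2.imwrite('pics/r2.png',v[:,:,::-1])"
```

```text
[-0.0037  0.0046  0.0412] [-0.0009  0.0001  0.0009]
21.6 [ 0.5169 -0.4475  0.0982] [ 1.0357  0.6305 -0.5625  1.4216  0.3451  1.1891 -0.7885] [-0.489   0.4057  0.4509] 0.5173848437345616
```

View pics/r2.png

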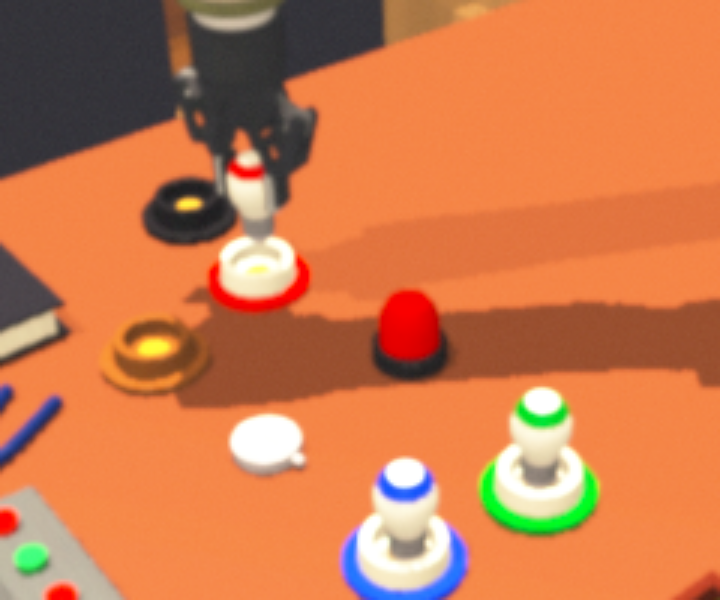

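The red bulb hangs essentially upright, once perspective lean is allowed for. Its foot is at crop (258,235), over the red recess at (258,268). I'll correct about 5 mm and lower.

Emit:
move_arm(plan=[{"delta_pos": [-0.003,0.004,0],"turn": [0,0,0],"fingers": 1},{"delta_pos": [-0.003,0.004,0.015],"turn": [0,0,0],"fingers": 1},{"delta_pos": [-0.003,0.004,0.027],"turn": [0,0,0],"fingers": 1},{"delta_pos": [-0.003,0.004,0.034],"turn": [0,0,0],"fingers": 1},{"delta_pos": [-0.003,0.004,0.038],"turn": [0,0,0],"fingers": 1},{"delta_pos": [-0.003,0.004,0.04],"turn": [0,0,0],"fingers": 1},{"delta_pos": [-0.003,0.004,0.04],"turn": [0,0,0],"fingers": 1}])

```text
clock: 22.52
position: [0.5153, -0.4532, 0.0584]
ee_rot: [0.985, 0.174, 0.0, 0.0]
ft_force: [-0.4, 0.1, -0.3]
grip_width: 0.516
grasp_force: 25.7
```

```bash
python3 d.py .515 -.453 .057
```

```text
[-0.0002 -0.0003  0.0014] [ 0.0003 -0.0001 -0.0002]
22.525 [ 0.5153 -0.4532  0.0584] [ 1.0333  0.6743 -0.5468  1.4432  0.3679  1.1264 -0.7956] [-0.3809  0.1449 -0.288 ] 0.5160127355826082
```

Emit:
move_arm(plan=[{"delta_pos": [0,0,0.001],"turn": [0,0,0],"fingers": 1},{"delta_pos": [0,0,0.0025],"turn": [0,0,0],"fingers": 1},{"delta_pos": [0,0,0.0025],"turn": [0,0,0],"fingers": 1}])

```text
clock: 22.9
position: [0.5156, -0.4533, 0.0568]
ee_rot: [0.985, 0.174, 0.0, 0.0]
ft_force: [-1.3, 0.3, 5.8]
grip_width: 0.517
grasp_force: 26.1
```

Emit:
move_arm(plan=[{"delta_pos": [0,0,0],"turn": [0,0,0],"fingers": 0.45},{"delta_pos": [0,0,0],"turn": [0,0,0],"fingers": 0.4},{"delta_pos": [0,0,0],"turn": [0,0,0],"fingers": 0.2},{"delta_pos": [0,0,0],"turn": [0,0,0],"fingers": 0},{"delta_pos": [0,0,0],"turn": [0,0,0],"fingers": 0},{"delta_pos": [0,0,-0.03],"turn": [0,0,0],"fingers": 0},{"delta_pos": [0,0,-0.08],"turn": [0,0,0],"fingers": 0},{"delta_pos": [0,0,-0.14],"turn": [0,0,0],"fingers": 0},{"delta_pos": [0,0,-0.16],"turn": [0,0,0],"fingers": 0},{"delta_pos": [0,0,-0.16],"turn": [0,0,0],"fingers": 0},{"delta_pos": [0,0,-0.16],"turn": [0,0,0],"fingers": 0}])

```text
clock: 24.28
position: [0.5145, -0.4529, 0.2137]
ee_rot: [0.985, 0.174, -0.001, -0.001]
ft_force: [0.8, 0.6, -0.7]
grip_width: 1.0
grasp_force: 0.0
```

```bash
python3 -c "
from workcell import camera,get_obs;import cv2,numpy as np
from h import *
c=camera('scene');cv2.imwrite('pics/f.png',cv2.resize(c['color'][100:400,160:480],None,fx=2,fy=2)[:,:,::-1])
for n,p,h in(('blue',(295,262),(.615,-.095)),('green',(341,237),(.491,-.093)),('red',(245,164),(.515,-.453))):
    try:
        a,b=hull(mask(c,n),p,13);print(n,a,b,plane(c,a,.077)[:2]-h)
    except Exception as e: print(n,'none')
print(get_obs()['position'],get_obs()['ft_force'],get_obs()['grasp_force'])"
```

```text
blue [295.76621418 262.84615385] (287, 259, 18, 9) [-0.00102139  0.00644833]
green [340.99838188 238.76375405] (333, 235, 17, 9) [0.00038116 0.00213286]
red [244.43822844 169.87645688] (237, 167, 16, 7) [0.00086147 0.00460224]
[ 0.51444698 -0.45281081  0.21349259] [ 0.60564623 -0.45862392  0.52996755] 0.0
```

View pics/f.png

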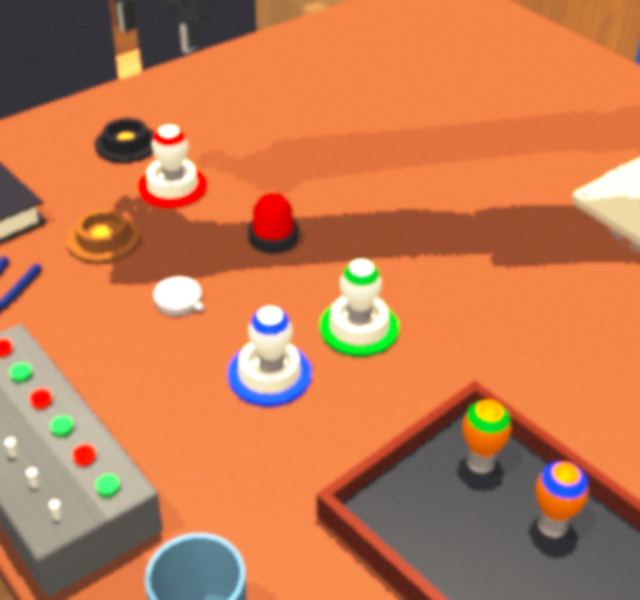

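All three bulbs stand upright in their matching holders: red (171,160), green (361,300), blue (270,350). The gripper is clear and nothing else has moved.

```bash
python3 -c "
from workcell import hand_in;print(hand_in())"
```

```text
the job is handed in; nothing more can be done
None
```

The job is handed in at about 24 s: each frosted bulb stands upright in the holder matching its band, and the amber bulbs, cue lamp and stopwatch look undisturbed in the last picture; the hand-in gave no verdict.

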